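Nest the toppled clay pot in its cover pot

ROBOT

A 6-joint arm with a two-finger parallel gripper is mounted at the origin on the work surface. World frame = base frame: x ahead of the robot, y to its left, z up, the work surface at z = 0. Lengths are in m, angles in rad, forces in N, time in s.
With the tool pointing down it reaches from about 0.325 to 0.75 m from the base axis. Payload 7.6 kg.
Tool frame: the origin (TCP) lies where the fingers leave the gripper's body, on its centre line; the fingertips stand 73 mm ahead of it and the grasp point (between the pads) lies 54 mm ahead of it (env.finger_overhang is the z of the fingertips in the tool frame, in m); z points along the fingers, y is the direction in which the jaws open and shut (so a half turn about z gives the same grasp; the last joint's range is limited). The gripper opens to 85 mm and grips with 20 to 120 N. Pads are 22 mm wide; open, the fingers measure 114 mm over their backs; the gripper's body (76 mm by 85 mm) begins 54 mm behind the grasp point. The pads swing forward as they close: fully open they stand 13 mm farther back than shut.
Start: joints at [1.132, 0.052, 1.401, -0, 1.689, -0.07], TCP at [0.189, 0.49, 0.304] pointing down, gripper open.
Joint ranges: [-2.9, 2.9], [-0.91, 2.17], [0.12, 2.37], [-1.06, 4.2], [0.26, 2.73], [-2.93, 2.93]. Speed limits (rad/s): [2.57, 2.57, 3.01, 3.14, 3.14, 3.14].

INTERFACE

Orientations are given as a rotation vector (axis times angle).
In Python, from station import env gives the robot as it stands.
- The arm moves only by the tool drive_tool, never from a script. Its argument "increments" is a list of rows, each a list of 7 numbers: the finger opening in mm, from 0 to 85.4, then the shift along the tool's x, y, z in mm, then the turn, a rotation vector about the tool's x, y, z in degrees. A call has 1 to 20 rows; each row is the pose to reach, as a shift and turn from the pose commanded when the call began, along the tool's axes at that moment; what a row does not reach only later rows make up. A row lasts 1/10 s, in which the tool goes at most 50 mm and 8.59 degrees, less where a joint would pass 70% of its speed; a pose out of reach is approached as far as the arm can. A call with a gripper value outside its range is refused whole. The fingers move at their own pace and stop on an object; "squeeze" is the grip in N (left out, the last holds). Time passes only in rows, so rows that repeat a pose let the fingers close. It gives the time, the measured TCP pose, the force and the opening at its end, in the units of the state.
- env.read_state(): the state, without advancing time (a new reading comes with each control period).
- env.grab_frame(name): name is "scene" or "top"; returns (picture, depth): 400x640x3 uint8, blue, green, red; 400x640 float32, m along the optical axis (not along the pixel's ray), 0 where there is no reading.
- env.camera_info(name): a dict with "fx", "fy", "cx", "cy" (pixels), "k1" (the pictures are not rectified: a ray, as slopes to the right and down, at radius r is drawn at 1 + k1 r^2 times it, then the intrinsics apply), "rvec" (rotation vector, rad) and "tvec" (3), from world to camera coordinates, as OpenCV has them. Camera axes: x right, y down, z forward; pixel columns grow to the right and rows downward; lengths in m; the calibration is good to about 2 mm. A picture is of the moment at which its call begins. camera_info takes no time and is no camera call.
- env.sign_off(): hands the job in, once; it reports no verdict.
Trained networks look in the newest picture that a camera, given by its name, has taken for a name from the list of things; names that differ only in an ending like _2 or _b are one class to them, and where a whole thing is asked for, a point or a joint stands for the part that bears it (a point fixed in the world has none). Each returns a list of dicts, best first, with "score" (0 to 1); they miss things now and then, are a little off and sometimes report something else, mostly with a low value. They report only what shows in the picture. A call takes as long as a camera call. They do not tell look-alikes from the thing itself.
- env.boxes_of(camera, label): "box" ([left, top, right, bottom] in pixels, round what is visible of it).
The state is a dict: "time": time; "joints": joint angles; "joint_velocities": joint speeds; "joint_torque": joint torques, N m; "position": TCP position; "tcp_rot": TCP orientation; "wrist_force": force on the tool from outside, world axes, zero at the start; "moment": the same for the moment, N m; "gripper_width": opening from 0.0 (shut) to 1.0 (fully open).
Only numpy, scipy, OpenCV 4.12 (cv2) and the standard library are available. Lean on these libraries where they do the work, as an engineer would, in place of code of your own. Each camera call takes 0.05 s, during which the arm holds its last target. There are 200 camera calls.

TASK

The clay pot has toppled over: stand it upright on its foot on the table and let go, then take it again squarely by its rim band and nest it in the white cover pot that it fits, the larger of the two in the leaning plywood cradles. Slide it in along the cover pot's leaning axis, gently, without jamming it, until its thick rim band sits on the cover pot's rim all round, and let go. Leave the flask, the brush and the saucer where they are.

Things in the scene. Friction and masses are not known exactly. Their poses are not given: they have to be found in the camera images.
- pot_center (a point): Terracotta flower pot, empty, loose, about 0.22 kg, 100 mm high. This point: on its axis, half-way up; z axis from foot to mouth. Foot 42 mm across; the body widens evenly to 56 mm at 74 mm up (5.4 degrees a side). At first it lies on its side, mouth roughly towards the robot, axis rising about 10 degrees to the mouth, this point 29 mm above the table. It hardly rolls.
- pot_band (a point): Middle of the clay pot's rim band, on the pot's axis, 87 mm from the foot, 13 mm from the mouth; z axis from foot to mouth. The band is a straight thick collar 68 mm across and 26 mm high (74 to 100 mm up); its underside is a flat shoulder about 6 mm wide. Mouth 52 mm across inside, walls 5 mm, band wall 7.5 mm. At first 35 mm above the table.
- cover_mouth (a point): Larger white cover pot, 92 mm high, fixed in a plywood cradle so that it leans 22 degrees, roughly towards the robot. This point: mouth centre, level with the flat rim, about 116 mm above the table; z axis up along the pot's axis, out of the mouth. Rim 71 mm across outside; mouth 59.5 mm inside, straight for 9 mm, then narrowing like the clay pot to 46 mm at the floor, 80 mm down. The cradle stays 20 mm or more below the rim.
- small_cover_mouth (a point): Smaller white cover pot in a like cradle, leaning 22 degrees: 72 mm high, rim 57 mm across, mouth 46 mm inside, so the clay pot jams in it. This point: mouth centre at rim level, about 96 mm above the table; z axis out of the mouth. The two cradles may stand either way round, at least 150 mm apart. Clay pot fully home in the larger one: band on the rim, 26 mm standing out, play 1.8 mm a side.
- flask_center (a point): Black vacuum flask standing upright, 69 mm across and 185 mm high (loose, 0.45 kg), a bystander. This point is on its axis half-way up.
- brush_grip (a point): Hand brush lying on the table, 200 mm long (loose), a bystander. This point is on its handle.
- saucer_center (a point): Small terracotta saucer lying on the table, 84 mm across, 14 mm high (loose), a bystander. This point is its middle.
Mind the look-alikes: they are no part of the job. Of the things shaped like the part that bears pot_center, the terracotta one is meant.

How it is judged:
On the way:
1. the clay pot stands upright on its foot on the table and has been let go (angle between pot_center's own z axis and vertical below 0.06 rad and height (world z) of pot_center below 0.054 m and contact force between the fingers and pot below 0.05 N and linear speed of pot below 0.02 m/s), for 0.3 s.
At the end, for the whole second after the job is handed in: Released and at rest: the clay pot's rim band within 2.5 mm of fully down on the rim of the larger cover pot, coaxial with it within 4.5 mm each way and 0.05 rad; flask, brush and saucer within 20 mm of where they were (z of pot_center in the frame of cover_mouth between -0.0275 and -0.0215 m and x of pot_center in the frame of cover_mouth between -0.0045 and 0.0045 m and y of pot_center in the frame of cover_mouth between -0.0045 and 0.0045 m and angle between the z axis of pot_center and the z axis of cover_mouth, either way round below 0.05 rad and distance of each of flask_center, brush_grip, saucer_center from where it was at the start of the episode below 0.02 m and contact force between the fingers and pot below 0.05 N and linear speed of pot below 0.01 m/s); the robot touches nothing.
It fails at once if the clay pot is knocked or forced into a cover pot with over 50 N (contact force between pot and cover above 50 N or contact force between pot and small_cover above 50 N).
It fails at once if the clay pot is dropped into the cover pot (let go, and falling faster than 0.2 m/s) (distance between pot_center and cover_mouth below 0.05 m and contact force between the fingers and pot below 0.5 N and linear speed of pot above 0.2 m/s).
It fails at once if the flask, the brush or the saucer is pushed over 20 mm (distance of any of flask_center, brush_grip, saucer_center from where it was at the start of the episode above 0.02 m).
It also fails if it takes over 51 s, if anything falls off the work surface, if the arm or the gripper's body presses on something with over 40 N, if the wrist force passes 120 N, or if a joint passes its speed limit or range.

## Working session

There is one attempt and no reset: what is moved stays moved. The work goes in short steps, Python scripts to look and compute and a tool call to move; the robot and the scene stay as the last step left them, time stands still between calls to the robot, and variables do not carry over. Pictures are saved under pics/ and viewed, about 8 in all and at most 12, crops included, and the job is handed in when it is done.

Besides the shell and the picture viewer there is one more tool, called after "Call:" by a JSON object that holds its "method" and its "body". drive_tool: Moves the arm, as the interface text tells. Its arguments: {"type":"object","properties":{"increments":{"type":"array"},"squeeze":{"type":"number"}},"required":["increments"]}

```bash
mkdir -p pics; ls
cat > h.py <<'E'
import numpy as np, cv2
from scipy.spatial.transform import Rotation as R
from station import env
def cam(n):
    c=env.camera_info(n); K=np.array([[c['fx'],0,c['cx']],[0,c['fy'],c['cy']],[0,0,1.]])
    return K,np.array([c['k1'],0,0,0,0.]),R.from_rotvec(np.ravel(c['rvec'])).as_matrix(),np.ravel(c['tvec'])
def cloud(n,d):
    K,D,Rm,t=cam(n); h,w=d.shape
    uv=np.stack(np.meshgrid(np.arange(w),np.arange(h)),-1).reshape(-1,1,2).astype(np.float64)
    s=cv2.undistortPoints(uv,K,D).reshape(h,w,2)
    P=np.dstack([s*d[...,None],d])
    W=(P-t)@Rm; W[d==0]=np.nan
    return W
def proj(n,P):
    K,D,Rm,t=cam(n); return cv2.projectPoints(np.atleast_2d(P).astype(float),Rm,t,K,D)[0].reshape(-1,2)
E
python3 - <<'E'
from h import *
for n in ['scene','top']:
    p,d=env.grab_frame(n); cv2.imwrite(f'pics/{n}0.png',p); np.savez(f'{n}0.npz',p=p,d=d)
    K,D,Rm,t=cam(n); print(n,K[0,0],D[0],-Rm.T@t,Rm[2])
    for l in ['pot_center','cover_mouth','small_cover_mouth','flask_center','brush_grip','saucer_center']:
        print(l,[(np.round(b['box']).tolist(),round(b['score'],2)) for b in env.boxes_of(n,l)])
s=env.read_state(); print(s)
E
```

```text
pics
scene 476.1762106616072 -0.11709377464560647 [1.21314265 0.8815706  1.03269487] [-0.42014134 -0.64354762 -0.63978724]
pot_center [([295.0, 181.0, 329.0, 210.0], 0.97), ([304.0, 207.0, 328.0, 241.0], 0.94), ([242.0, 179.0, 272.0, 206.0], 0.65)]
cover_mouth [([354.0, 215.0, 380.0, 253.0], 0.84)]
small_cover_mouth [([394.0, 262.0, 424.0, 294.0], 0.94)]
flask_center [([294.0, 104.0, 312.0, 150.0], 0.62)]
brush_grip [([263.0, 216.0, 273.0, 262.0], 0.59)]
saucer_center [([362.0, 200.0, 385.0, 220.0], 0.82)]
top 391.8771199101067 -0.08202637935823165 [ 0.43136642 -0.08432984  1.12669227] [ 0.15518482 -0.00623099 -0.9878658 ]
pot_center [([338.0, 194.0, 363.0, 234.0], 0.96), ([284.0, 171.0, 318.0, 209.0], 0.95), ([379.0, 146.0, 408.0, 186.0], 0.92), ([380.0, 207.0, 419.0, 233.0], 0.75)]
cover_mouth [([225.0, 196.0, 256.0, 227.0], 0.57)]
small_cover_mouth [([161.0, 198.0, 184.0, 222.0], 0.81), ([446.0, 261.0, 491.0, 291.0], 0.35)]
flask_center [([446.0, 266.0, 492.0, 293.0], 0.97)]
brush_grip [([297.0, 120.0, 356.0, 162.0], 0.81)]
saucer_center [([274.0, 251.0, 305.0, 278.0], 0.89), ([296.0, 119.0, 356.0, 164.0], 0.52)]
{'time': 0.7, 'joints': array([ 1.13169082e+00,  5.21477848e-02,  1.40070168e+00,  1.87903283e-05,
        1.68859128e+00, -7.03227900e-02]), 'joint_velocities': array([ 0.00218528, -0.00155577, -0.00035149,  0.00040117,  0.00018671,
        0.00046305]), 'joint_torque': array([ 7.99183772e-05, -3.81455719e+01, -3.60258329e+01,  2.62263819e-05,
        6.40393023e-05,  7.05437031e-06]), 'position': array([0.18924235, 0.48971666, 0.30394983]), 'tcp_rot': array([5.75998369e-01, 3.08831721e+00, 2.38297050e-04]), 'wrist_force': array([-0.28151659,  0.20094042,  0.47429004]), 'moment': array([0.01347686, 0.00924784, 0.05364439]), 'gripper_width': 1.003432758325949}
```

```bash
python3 -c "
import cv2,numpy as np
a=cv2.imread('pics/scene0.png');b=cv2.imread('pics/top0.png')
cv2.imwrite('pics/both0.png',cv2.resize(np.vstack([a,b]),(480*1,600)))"
```

```text
(no output)
```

View pics/top0.png

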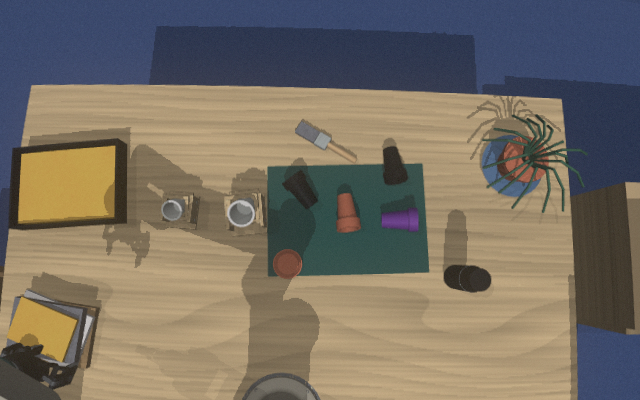

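View pics/scene0.png

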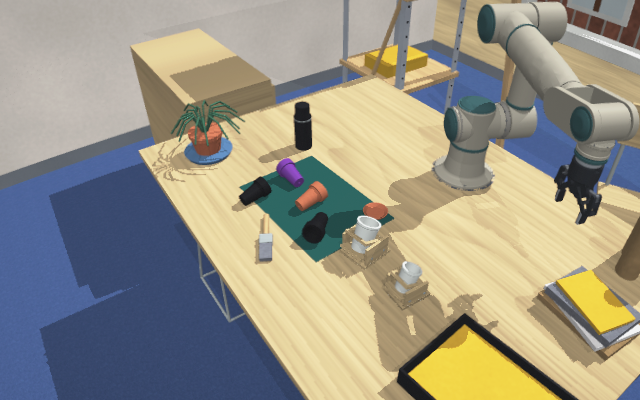

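The top view shows the terracotta pot at (347,212), mouth towards the robot. The larger cover pot is at (241,212), the smaller at (173,209) and the saucer at (287,264). The scene view agrees. Next I fit the poses to the depth clouds.

```bash
cat >> h.py <<'E'
from scipy.optimize import least_squares
def segd(r,h,poly):
    # distance of (r,h) to polyline
    best=np.full(r.shape,9.)
    for a,b in zip(poly[:-1],poly[1:]):
        a=np.array(a);b=np.array(b);v=b-a
        t=np.clip(((r-a[0])*v[0]+(h-a[1])*v[1])/(v@v),0,1)
        best=np.minimum(best,np.hypot(r-a[0]-t*v[0],h-a[1]-t*v[1]))
    return best
POT=[(0,-.05),(.021,-.05),(.028,.024),(.034,.024),(.034,.05),(.026,.05),(.026,.024),(.017,-.045)]   # origin pot_center
COV=[(.0355,-.02),(.0355,0),(.02975,0),(.02975,-.009),(.023,-.08),(0,-.08)] # origin mouth; outside wall only near the rim
def fit(P,poly,c,z,free=5):
    # c centre, z axis
    z=np.array(z,float);z/=np.linalg.norm(z)
    B=np.linalg.svd(z[None])[2][1:]
    def ax(q): a=z+q[3]*B[0]+q[4]*B[1]; return a/np.linalg.norm(a)
    def f(q):
        a=ax(q); d=P-(np.array(c)+q[:3]); h=d@a; r=np.linalg.norm(d-np.outer(h,a),axis=1)
        return segd(r,h,poly)
    s=least_squares(f,np.zeros(5),loss='soft_l1',f_scale=.002,x_scale=[.01]*3+[.1]*2)
    return np.array(c)+s.x[:3],ax(s.x),np.median(f(s.x))
E
python3 - <<'E'
from h import *
W={};pic={}
for n in ['scene','top']:
    z=np.load(f'{n}0.npz'); W[n]=cloud(n,z['d']); pic[n]=z['p']
def pts(n,b,lo=.006):
    w=W[n][b[1]:b[3],b[0]:b[2]];p=pic[n][b[1]:b[3],b[0]:b[2]]
    hsv=cv2.cvtColor(p,cv2.COLOR_BGR2HSV); m=np.isfinite(w[...,0])&(w[...,2]>lo)
    return w,hsv,m
def table():
    for n in W: print(n,'table z', np.nanmedian(W[n][170:330,330:420,2]) if n=='scene' else np.nanmedian(W[n][300:380,350:420,2]))
table()
A=[]
for n,b in [('scene',(290,176,335,215)),('top',(328,184,370,240))]:
    w,h,m=pts(n,b); m&=((h[...,0]<14)|(h[...,0]>172))&(h[...,1]>110)
    q=w[m]; print(n,len(q),q.min(0),q.max(0)); A.append(q)
c0=np.concatenate(A).mean(0)
for P in A+[np.concatenate(A)]:
    c0=P.mean(0);c0[2]=.029
    print('pot',fit(P,POT,c0,[-.98,.1,.17]))
for nm,bs,zc in [('cover',[('scene',(346,208,390,265)),('top',(215,186,268,237))],.116),('small',[('scene',(388,256,430,300)),('top',(155,190,192,230))],.096)]:
    A=[]
    for n,b in bs:
        w,h,m=pts(n,b); m&=(h[...,1]<60)&(w[...,2]>.03); q=w[m]; A.append(q); print(nm,n,len(q),q.max(0),q.mean(0))
    for P in A+[np.concatenate(A)]:
        top=P[P[:,2]>zc-.03]; c0=top.mean(0);c0[2]=zc
        if nm=='cover': print(fit(P,COV,c0,[-.37,0,.93]))
    
for nm,b in [('flask',(446,262,492,293)),('brush',(297,120,356,162)),('saucer',(274,251,305,278)),('blackA',(284,171,318,209)),('purple',(380,207,419,233)),('blackB',(379,146,408,186))]:
    w,h,m=pts('top',b); q=w[m]; print(nm,np.percentile(q,[3,97],axis=0).round(3).tolist())
E
```

```text
scene table z -0.001006455250183133
top table z 0.0003184533593883651
scene 499 [ 0.5144419  -0.18984234  0.00695226] [ 0.61910157 -0.13355862  0.07138289]
top 682 [ 0.51238847 -0.20365963  0.00783958] [ 0.61869756 -0.13653343  0.07490627]
pot (array([ 0.56614564, -0.16465042,  0.02831673]), array([-0.97228529, -0.16878202,  0.16178361]), np.float64(0.0010614298752202184))
pot (array([ 0.56772761, -0.16616439,  0.03105735]), array([-0.98242909, -0.12055777,  0.14247424]), np.float64(0.000857415821184498))
pot (array([ 0.56686303, -0.1651778 ,  0.03019108]), array([-0.97562341, -0.14845478,  0.16161729]), np.float64(0.0009991386191123327))
cover scene 669 [0.60157895 0.16819366 0.13075405] [0.56330836 0.1237831  0.09036098]
cover top 667 [0.59898836 0.15703882 0.13387548] [0.55188734 0.12052125 0.08106155]
(array([0.54753627, 0.1160867 , 0.11404325]), array([-0.37043741, -0.07437349,  0.9258751 ]), np.float64(0.0017127893473727167))
(array([0.54378857, 0.11570454, 0.11681183]), array([-0.3809551 , -0.05238741,  0.92310821]), np.float64(0.0008310356721381029))
(array([0.54502147, 0.11629297, 0.11622902]), array([-0.3842914 , -0.05826297,  0.92137156]), np.float64(0.0014016340355434101))
small scene 484 [0.59598243 0.34296145 0.1061846 ] [0.56325535 0.3097701  0.07590852]
small top 432 [0.58693942 0.34742457 0.10883466] [0.55454314 0.31025162 0.07538191]
flask [[0.364, -0.5, 0.028], [0.423, -0.447, 0.188]]
brush [[0.725, -0.18, 0.011], [0.823, -0.022, 0.023]]
saucer [[0.38, -0.04, 0.006], [0.452, 0.033, 0.017]]
blackA [[0.581, -0.073, 0.032], [0.666, 0.006, 0.071]]
purple [[0.521, -0.356, 0.032], [0.577, -0.268, 0.071]]
blackB [[0.658, -0.331, 0.011], [0.754, -0.271, 0.069]]
```

```bash
cat >> h.py <<'E'
def toolR(phi,p):
    phi,p=np.radians([phi,p]); z=np.array([np.cos(phi)*np.sin(p),np.sin(phi)*np.sin(p),-np.cos(p)])
    y=np.array([-np.sin(phi),np.cos(phi),0]); return np.column_stack([np.cross(y,z),y,z])
def inc(pos,Rt):
    s=env.read_state(); R0=R.from_rotvec(s['tcp_rot']).as_matrix()
    sh=R0.T@(np.array(pos)-s['position'])*1000; rv=np.degrees(R.from_matrix(R0.T@Rt).as_rotvec())
    print('t',round(s['time'],2),'inc',sh.round(1).tolist(),rv.round(2).tolist(),'q',s['joints'].round(2).tolist(),'F',s['wrist_force'].round(1),'w',round(s['gripper_width'],3)); return sh,rv
E
python3 - <<'E'
from h import *
print(env.finger_overhang)
Rt=toolR(8.5,62); b=np.array([.531,-.1705,.0355])
print(b-.05*Rt[:,2], b-.15*Rt[:,2])
inc(b-.15*Rt[:,2],Rt)
E
```

```text
0.0726
[ 0.48733754 -0.1770254   0.05897358] [ 0.40001262 -0.19007619  0.10592073]
t 0.7 inc [-441.7, -558.1, 197.9] [-16.01, -60.55, -26.66] q [1.13, 0.05, 1.4, 0.0, 1.69, -0.07] F [-0.3  0.2  0.5] w 1.003
```

Call:
{"method": "drive_tool", "body": {"increments": [[85,-442,-558,50,-16,-60.5,-26.7],[85,-442,-558,50,-16,-60.5,-26.7],[85,-442,-558,50,-16,-60.5,-26.7],[85,-442,-558,50,-16,-60.5,-26.7],[85,-442,-558,50,-16,-60.5,-26.7],[85,-442,-558,50,-16,-60.5,-26.7],[85,-442,-558,50,-16,-60.5,-26.7],[85,-442,-558,50,-16,-60.5,-26.7],[85,-442,-558,50,-16,-60.5,-26.7],[85,-442,-558,50,-16,-60.5,-26.7],[85,-442,-558,50,-16,-60.5,-26.7],[85,-442,-558,50,-16,-60.5,-26.7],[85,-442,-558,50,-16,-60.5,-26.7],[85,-442,-558,50,-16,-60.5,-26.7],[85,-442,-558,50,-16,-60.5,-26.7],[85,-442,-558,50,-16,-60.5,-26.7],[85,-442,-558,50,-16,-60.5,-26.7],[85,-442,-558,50,-16,-60.5,-26.7]], "squeeze": 60}}

```text
time: 2.5
position: [0.4006, -0.1852, 0.2614]
tcp_rot: [-0.133, 2.068, 0.092]
wrist_force: [0.1, 1.1, 0.5]
gripper_width: 0.997
```

Run:
```python
from h import *
Rt=toolR(8.5,62); b=np.array([.531,-.1705,.0355])
print(env.read_state()['position'],b-.15*Rt[:,2])
inc(b-.15*Rt[:,2],Rt)
```

```text
[ 0.40056038 -0.18524712  0.26135632] [ 0.40001262 -0.19007619  0.10592073]
t 2.5 inc [136.9, -6.2, 73.5] [-0.46, -0.68, -0.86] q [-0.88, -0.55, 2.2, 1.04, 1.05, -2.93] F [0.1 1.1 0.5] w 0.997
```

Run:
```python
from h import *
Rt=toolR(8.5,40); b=np.array([.531,-.1705,.0355])
print(env.read_state()['position'],b-.13*Rt[:,2])
inc(b-.13*Rt[:,2],Rt)
```

```text
[ 0.40056038 -0.18524712  0.26135632] [ 0.44835547 -0.18285131  0.13508578]
t 2.5 inc [87.9, -5.2, 102.4] [-0.29, 21.32, -0.93] q [-0.88, -0.55, 2.2, 1.04, 1.05, -2.93] F [0.1 1.1 0.5] w 0.997
```

Call:
{"method": "drive_tool", "body": {"increments": [[85,88,-5,102,-0.3,21.3,-0.9],[85,88,-5,102,-0.3,21.3,-0.9],[85,88,-5,102,-0.3,21.3,-0.9],[85,88,-5,102,-0.3,21.3,-0.9],[85,88,-5,102,-0.3,21.3,-0.9],[85,88,-5,102,-0.3,21.3,-0.9]]}}

```text
time: 3.1
position: [0.4493, -0.1807, 0.1382]
tcp_rot: [-0.189, 2.433, 0.06]
wrist_force: [-0.7, 0.2, 0.2]
gripper_width: 0.997
```

Run:
```python
from h import *
Rt=toolR(8.5,40); b=np.array([.531,-.1705,.0355])
inc(b-.05*Rt[:,2],Rt)
p,d=env.grab_frame('top'); np.savez('top1.npz',p=p,d=d)
p2,d2=env.grab_frame('scene'); np.savez('scene1.npz',p=p2,d=d2)
a=cv2.resize(p[140:290,270:430],None,fx=2.4,fy=2.4,interpolation=cv2.INTER_CUBIC)
c=cv2.resize(p2[120:270,240:400],None,fx=2.4,fy=2.4,interpolation=cv2.INTER_CUBIC)
cv2.imwrite('pics/pre1.png',np.hstack([a,c]))
```

```text
t 3.1 inc [3.3, -1.8, 81.5] [-0.12, 0.23, 0.42] q [-0.66, -0.19, 2.08, 0.67, 0.85, -2.74] F [-0.7  0.2  0.2] w 0.997
```

View pics/pre1.png

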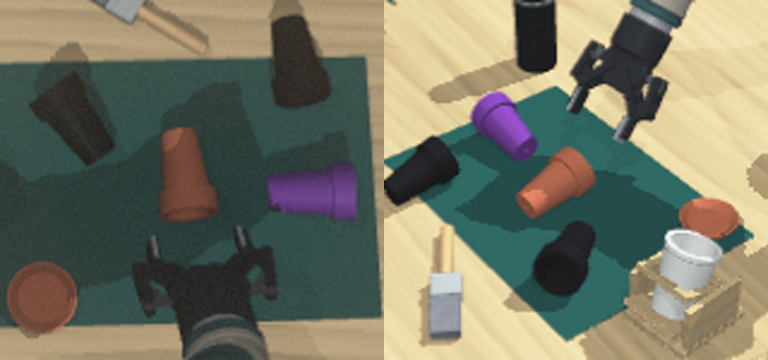

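Top crop (left): the open fingertips are at crop (153,238) and (240,230), straddling the approach to the terracotta pot's mouth at (188,205). The scene crop agrees. I'll measure the fingertips in the tool frame.

Run:
```python
from h import *
s=env.read_state();R0=R.from_rotvec(s['tcp_rot']).as_matrix()
for n in ['top','scene']:
    z=np.load(n+'1.npz'); T=(cloud(n,z['d'])-s['position'])@R0*1000
    m=(np.abs(T[...,0])<30)&(np.abs(T[...,1])<62)&(T[...,2]>30)&(T[...,2]<85)
    for sg in (-1,1):
        q=T[m&(T[...,1]*sg>15)]; 
        if len(q): print(n,sg,len(q),np.percentile(q,[2,50,98],axis=0).round(1).tolist())
        f=q[q[:,2]>52]; print('   tip x,y range',np.percentile(f,[5,95],axis=0).round(1).tolist() if len(f) else '')
print(proj('top',s['position']+.06*R0[:,2]))
```

```text
top -1 43 [[-13.9, -55.8, 30.6], [-10.2, -46.6, 43.3], [5.9, -42.1, 54.2]]
   tip x,y range [[-13.5, -51.7, 52.2], [-7.0, -43.5, 55.1]]
top 1 37 [[-14.0, 42.9, 31.0], [-11.1, 49.3, 42.4], [-4.1, 56.3, 55.4]]
   tip x,y range [[-13.8, 43.7, 52.8], [-9.4, 53.1, 55.9]]
scene -1 58 [[-12.8, -56.3, 30.8], [-4.6, -43.9, 45.5], [11.5, -39.1, 59.8]]
   tip x,y range [[-9.8, -51.6, 52.8], [11.2, -39.8, 60.1]]
scene 1 59 [[-13.7, 42.9, 30.9], [-5.7, 50.7, 44.5], [11.5, 57.9, 59.8]]
   tip x,y range [[-10.0, 44.4, 52.5], [10.6, 54.0, 60.1]]
[[351.27737698 238.7098141 ]]
```

Call:
{"method": "drive_tool", "body": {"increments": [[85,3.3,-1.8,45,0,0.2,0.4],[85,3.3,-1.8,70,0,0.2,0.4],[85,3.3,-1.8,85,0,0.2,0.4],[85,3.3,-1.8,85,0,0.2,0.4],[60,3.3,-1.8,85,0,0.2,0.4],[60,3.3,-1.8,85,0,0.2,0.4],[60,3.3,-1.8,85,0,0.2,0.4],[60,3.3,-1.8,85,0,0.2,0.4],[60,3.3,-1.8,85,0,0.2,0.4],[60,3.3,-1.8,85,0,0.2,0.4]]}}

```text
time: 4.2
position: [0.5014, -0.175, 0.0705]
tcp_rot: [-0.18, 2.439, 0.064]
wrist_force: [-5.0, -0.2, 8.7]
gripper_width: 0.782
```

Run:
```python
from h import *
b=np.array([.531,-.1705,.0355])
s=env.read_state();R0=R.from_rotvec(s['tcp_rot']).as_matrix();print(s['position'],s['moment'])
b2=b+[0,0,.10]; 
# lift straight first
inc(s['position']+[0,0,.10],R0)
```

```text
[ 0.50140605 -0.17502483  0.0705077 ] [0.10630416 0.19283797 0.1033791 ]
t 4.2 inc [-64.2, -0.1, -76.7] [0.0, 0.0, 0.0] q [-0.57, 0.08, 1.98, 0.76, 0.66, -2.8] F [-5.  -0.2  8.7] w 0.782
```

Run:
```python
from h import *
s=env.read_state();R0=R.from_rotvec(s['tcp_rot']).as_matrix()
g=s['position']+.046*R0[:,2]; print(g)
for ang,dz in [(0,.07),(40,.10),(80.3,.1)]:
    Rt=R0@R.from_euler('y',ang,degrees=True).as_matrix()
    print(Rt[:,2]); inc(g+[0,0,dz]-.046*Rt[:,2],Rt)
```

```text
[ 0.53063666 -0.17074191  0.03524826]
[ 0.63544808  0.09310686 -0.76650953]
t 4.2 inc [-45.0, -0.1, -53.7] [0.0, 0.0, 0.0] q [-0.57, 0.08, 1.98, 0.76, 0.66, -2.8] F [-5.  -0.2  8.7] w 0.782
[-5.14522174e-04 -1.47356226e-03 -9.99998782e-01]
t 4.2 inc [-93.8, -0.1, -65.9] [0.0, 40.0, -0.0] q [-0.57, 0.08, 1.98, 0.76, 0.66, -2.8] F [-5.  -0.2  8.7] w 0.782
[-0.64019356 -0.09594625 -0.76219848]
t 4.2 inc [-109.6, -0.1, -38.4] [0.0, 80.3, 0.0] q [-0.57, 0.08, 1.98, 0.76, 0.66, -2.8] F [-5.  -0.2  8.7] w 0.782
```

Call:
{"method": "drive_tool", "body": {"increments": [[60,-22,0,-27,0,0,0],[60,-45,0,-54,0,0,0],[60,-60,0,-60,0,7,0],[60,-72,0,-63,0,14,0],[60,-80,0,-65,0,22,0],[60,-88,0,-66,0,30,0],[60,-94,0,-66,0,38,0],[60,-99,0,-63,0,46,0],[60,-103,0,-58,0,54,0],[60,-106,0,-53,0,62,0],[60,-108,0,-47,0,70,0],[60,-109.6,0,-38.4,0,80.3,0],[60,-109.6,0,-38.4,0,80.3,0],[60,-109.6,0,-38.4,0,80.3,0],[60,-109.6,0,-38.4,0,80.3,0],[60,-109.6,0,-38.4,0,80.3,0]]}}

```text
time: 5.8
position: [0.5598, -0.1661, 0.1706]
tcp_rot: [0.179, -2.434, 0.067]
wrist_force: [-0.3, 0.8, -1.0]
gripper_width: 0.778
```

```bash
cat > look.py <<'E'
from h import *
import sys
k=sys.argv[1]; s=env.read_state(); print(s['position'],s['wrist_force'],s['joints'].round(2),s['time'])
A=[]
g=np.array(eval(sys.argv[2])); z0=np.array(eval(sys.argv[3])) # approx pot centre, axis
pics=[]
for n in ['scene','top']:
    p,d=env.grab_frame(n); np.savez(f'{n}{k}.npz',p=p,d=d); w=cloud(n,d)
    h=cv2.cvtColor(p,cv2.COLOR_BGR2HSV); m=((h[...,0]<14)|(h[...,0]>172))&(h[...,1]>110)&(np.linalg.norm(w-g,axis=2)<.075)
    P=w[m]; A.append(P); print(n,len(P),P.min(0).round(3),P.max(0).round(3))
    if len(P)>30: print(fit(P,POT,g,z0))
    u,v=proj(n,g)[0].astype(int); pics.append(cv2.resize(p[max(v-60,0):v+60,max(u-60,0):u+60],(390,390),interpolation=cv2.INTER_CUBIC))
print('both',fit(np.concatenate(A),POT,g,z0))
cv2.imwrite(f'pics/look{k}.png',np.hstack(pics))
E
python3 look.py 2 '[.531,-.17,.098]' '[0,0,1]'
```

```text
[ 0.55977261 -0.16608     0.17055967] [-0.26317541  0.77666781 -1.02418066] [-0.26  0.68  0.98 -0.31  2.12 -2.05] 5.8
scene 316 [ 0.498 -0.196  0.048] [ 0.566 -0.134  0.152]
(array([ 0.53143954, -0.17002868,  0.09905782]), array([-0.01306088,  0.01294183,  0.99983095]), np.float64(0.00094298357942039))
top 179 [ 0.499 -0.202  0.053] [ 0.557 -0.164  0.155]
(array([ 0.53291157, -0.1659539 ,  0.10294486]), array([-0.02931227, -0.08938578,  0.99556565]), np.float64(0.0008589467666551484))
both (array([ 0.53131066, -0.16853486,  0.10136374]), array([-0.00375875, -0.02793022,  0.99960281]), np.float64(0.000978788502136417))
```

View pics/look2.png

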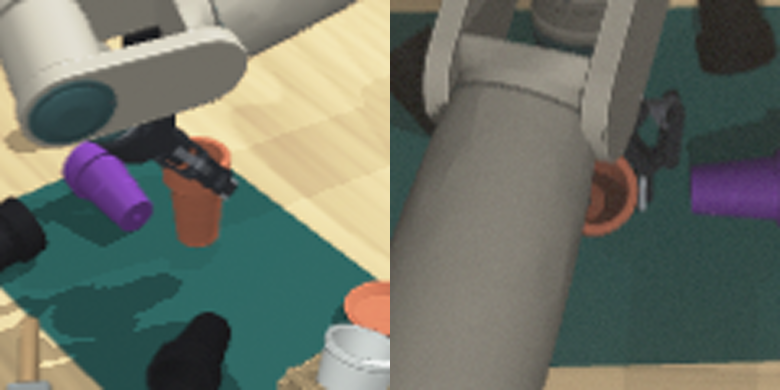

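Both views show the pot upright, mouth up, held by its band; its centre is about 100 mm high, so it needs to come down about 50 mm.

Call:
{"method": "drive_tool", "body": {"increments": [[60,-13,0,15.2,0,0,0],[60,-23.3,0,27.4,0,0,0],[60,-28.5,0,33.5,0,0,0],[60,-30.4,0,35.8,0,0,0],[60,-31,0,36.6,0,0,0],[60,-31,0,36.6,0,0,0],[60,-31,0,36.6,0,0,0]]}}

```text
time: 6.6
position: [0.5601, -0.1657, 0.1211]
tcp_rot: [0.18, -2.431, 0.067]
wrist_force: [-0.2, 0.2, -1.6]
gripper_width: 0.781
```

Down 49.5 mm, and no contact yet.

Call:
{"method": "drive_tool", "body": {"increments": [[60,-0.65,0,0.75,0,0,0],[60,-1,0,1.15,0,0,0],[60,-1.3,0,1.5,0,0,0],[60,-1.3,0,1.5,0,0,0]]}}

```text
time: 7.0
position: [0.5602, -0.1657, 0.1209]
tcp_rot: [0.179, -2.431, 0.067]
wrist_force: [-0.5, 0.5, 8.6]
gripper_width: 0.779
```

Call:
{"method": "drive_tool", "body": {"increments": [[85,0.7,0,-0.8,0,0,0],[85,0.7,0,-0.8,0,0,0],[85,0.7,0,-0.8,0,0,0],[85,0.7,0,-0.8,0,0,0],[85,0.7,0,-0.8,0,0,0],[85,0.7,0,-0.8,0,0,0],[85,0.7,0,-20,0,0,0],[85,0.7,0,-50,0,0,0],[85,0.7,0,-90,0,0,0],[85,0.7,0,-130,0,0,0],[85,0.7,0,-130,0,0,0],[85,0.7,0,-130,0,0,0]]}}

```text
time: 8.2
position: [0.6432, -0.1532, 0.2179]
tcp_rot: [0.18, -2.431, 0.067]
wrist_force: [0.2, -0.4, -0.2]
gripper_width: 0.996
```

```bash
python3 look.py 3 '[.531,-.17,.05]' '[0,0,1]'; python3 -c "
from h import *
Rt=toolR(-16,0); inc([.531,-.17,.25],Rt)"
```

```text
[ 0.64315964 -0.15321419  0.21793519] [ 0.19057073 -0.36843241 -0.17886662] [-0.22  0.92  0.52 -0.33  2.34 -2.09] 8.2
scene 484 [ 0.499 -0.204 -0.   ] [ 0.569 -0.133  0.103]
(array([ 0.53233511, -0.16936757,  0.04953709]), array([ 0.01247418, -0.01749714,  0.9997691 ]), np.float64(0.00115817422459135))
top 329 [ 0.499 -0.202  0.003] [ 0.565 -0.142  0.105]
(array([ 0.53293813, -0.1666731 ,  0.05596151]), array([-0.00706487, -0.12093263,  0.99263558]), np.float64(0.0013151593372405083))
both (array([ 0.53270075, -0.16868613,  0.05305138]), array([ 0.00410374, -0.03727285,  0.9992967 ]), np.float64(0.0013308460554152177))
t 8.3 inc [107.2, -0.0, 47.6] [-8.6, -40.03, 23.45] q [-0.22, 0.92, 0.53, -0.33, 2.34, -2.09] F [-0.4 -0.4  0.5] w 0.995
```

View pics/look3.png

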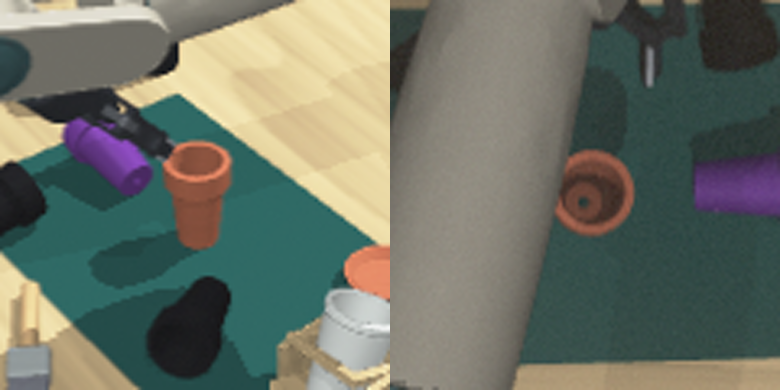

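The pot stands upright on its foot at (0.533,-0.168). I'll move aside with the tool vertical for one clear look.

```bash
python3 -c "
from h import *
Rt=toolR(8,0); inc([.50,-.03,.27],Rt)"
```

```text
t 8.3 inc [127.8, 143.0, 39.1] [-0.09, -40.64, 0.47] q [-0.22, 0.92, 0.53, -0.33, 2.34, -2.09] F [-0.4 -0.4  0.5] w 0.995
```

Call:
{"method": "drive_tool", "body": {"increments": [[85,30,20,-20,0,0,0],[85,60,60,-10,0,-10,0],[85,128,143,39,-0.1,-40.6,0.5],[85,128,143,39,-0.1,-40.6,0.5],[85,128,143,39,-0.1,-40.6,0.5],[85,128,143,39,-0.1,-40.6,0.5],[85,128,143,39,-0.1,-40.6,0.5],[85,128,143,39,-0.1,-40.6,0.5],[85,128,143,39,-0.1,-40.6,0.5]]}}

```text
time: 9.2
position: [0.4995, -0.0302, 0.2707]
tcp_rot: [0.217, -3.133, 0.001]
wrist_force: [0.7, 0.2, -0.5]
gripper_width: 0.996
```

```bash
python3 look.py 4 '[.532,-.169,.05]' '[0,0,1]'; python3 -c "
from h import *
Rt=toolR(8,0); inc([.532,-.169,.22],Rt)
# true-size rim check in top: upright assumed, fit xy from rim points
for n in ['scene','top']:
    z=np.load(n+'4.npz');w=cloud(n,z['d']);h=cv2.cvtColor(z['p'],cv2.COLOR_BGR2HSV)
    m=((h[...,0]<14)|(h[...,0]>172))&(h[...,1]>110)&(np.linalg.norm(w-np.array([.532,-.169,.1]),axis=2)<.05)&(w[...,2]>.08)
    P=w[m]; f=lambda q:segd(np.hypot(P[:,0]-q[0],P[:,1]-q[1]),P[:,2]-q[2]-.05,POT)
    s=least_squares(f,[.532,-.169,0],loss='soft_l1',f_scale=.002); print(n,len(P),s.x,np.median(f(s.x)))
"
```

```text
[ 0.49950293 -0.03016569  0.27065356] [ 0.69060738  0.21218749 -0.47469981] [-0.13 -0.    1.52 -0.    1.62 -1.84] 9.2
scene 489 [ 0.5   -0.206 -0.002] [ 0.566 -0.131  0.104]
(array([ 0.53192455, -0.1691149 ,  0.04903285]), array([ 0.00664793, -0.00738537,  0.99995063]), np.float64(0.001239344386012347))
top 404 [ 0.499 -0.202  0.003] [ 0.565 -0.136  0.107]
(array([ 0.53117891, -0.17152384,  0.05632417]), array([0.06691954, 0.07472757, 0.99495606]), np.float64(0.0012680759294917546))
both (array([ 0.53216223, -0.16910469,  0.0519326 ]), array([ 0.01490828, -0.00635062,  0.9998687 ]), np.float64(0.001262013400637016))
t 9.3 inc [-12.2, -141.9, 50.6] [-0.04, -0.05, -0.05] q [-0.13, -0.0, 1.52, -0.0, 1.62, -1.84] F [ 0.1 -0.4 -0.8] w 0.994
scene 231 [ 0.53203894 -0.16940795 -0.00129477] 0.0014578418162997722
top 249 [ 0.53296793 -0.16960329  0.00104035] 0.0007411224136565503
```

Call:
{"method": "drive_tool", "body": {"increments": [[85,-6,-50,10,0,0,0],[85,-12,-100,20,0,0,0],[85,-12.7,-142.5,50,0,0,0],[85,-12.7,-142.5,50,0,0,0],[85,-12.7,-142.5,90,0,0,0],[85,-12.7,-142.5,115,0,0,0],[85,-12.7,-142.5,128.5,0,0,0],[85,-12.7,-142.5,128.5,0,0,0],[85,-12.7,-142.5,128.5,0,0,0]]}}

```text
time: 10.2
position: [0.5336, -0.1693, 0.1443]
tcp_rot: [-0.219, 3.131, -0.002]
wrist_force: [0.4, -0.4, 0.7]
gripper_width: 0.991
```

```bash
python3 -c "
from h import *
Rt=toolR(8,0); inc([.5325,-.1695,.142],Rt)"
```

```text
t 10.2 inc [1.2, -0.0, 2.3] [-0.09, 0.18, -0.0] q [-0.37, 0.26, 1.5, 0.0, 1.38, -2.08] F [ 0.4 -0.4  0.7] w 0.991
```

Call:
{"method": "drive_tool", "body": {"increments": [[85,1,0,1.5,0,0,0],[80,1,0,1.5,0,0,0],[75,1,0,1.5,0,0,0],[71,1,0,1.5,0,0,0],[68,1,0,1.5,0,0,0],[60,1,0,1.5,0,0,0],[60,1,0,1.5,0,0,0],[60,1,0,1.5,0,0,0],[60,1,0,1.5,0,0,0]], "squeeze": 40}}

```text
time: 11.1
position: [0.5323, -0.1698, 0.1423]
tcp_rot: [-0.218, 3.131, -0.003]
wrist_force: [-0.7, -1.9, 5.6]
gripper_width: 0.779
```

Run:
```python
from h import *
s=env.read_state();R0=R.from_rotvec(s['tcp_rot']).as_matrix();print(s['position'],s['wrist_force'])
n='scene'
p,d=env.grab_frame(n); T=(cloud(n,d)-s['position'])@R0*1000
h=cv2.cvtColor(p,cv2.COLOR_BGR2HSV)
m=(np.abs(T[...,0])<14)&(np.abs(T[...,1])<62)&(np.abs(T[...,1])>30)&(T[...,2]>40)&(T[...,2]<85)&(h[...,1]<90)
for sg in (-1,1):
    q=T[m&(T[...,1]*sg>0)]
    print(sg,len(q),np.percentile(q,[2,50,98],axis=0).round(1).tolist() if len(q) else '')
inc([.5325,-.1695,.232],R0)
```

```text
[ 0.53229968 -0.16978574  0.14228548] [-0.68957777 -1.9476981   5.56370848]
-1 11 [[-11.3, -47.5, 42.0], [-6.1, -37.6, 46.0], [9.1, -34.3, 53.9]]
1 35 [[-11.4, 35.2, 41.5], [-7.4, 42.5, 49.8], [6.8, 49.5, 66.0]]
t 11.15 inc [-0.5, 0.1, -89.7] [0.0, 0.0, 0.0] q [-0.37, 0.26, 1.5, 0.0, 1.38, -2.08] F [ 0.9 -1.   5.6] w 0.778
```

Call:
{"method": "drive_tool", "body": {"increments": [[76,0,0,0,0,0,0],[76,0,0,0,0,0,0],[76,0,0,-3,0,0,0],[76,0,0,-3,0,0,0],[76,0,0,-3,0,0,0],[60,0,0,-3,0,0,0],[60,0,0,-3,0,0,0],[60,0,0,-3,0,0,0],[60,0,0,-3,0,0,0],[60,0,0,-30,0,0,0],[60,0,0,-70,0,0,0],[60,0,0,-110,0,0,0],[60,0,0,-110,0,0,0],[60,0,0,-110,0,0,0],[60,0,0,-110,0,0,0]]}}

```text
time: 12.65
position: [0.5311, -0.1692, 0.2492]
tcp_rot: [0.218, -3.133, -0.001]
wrist_force: [-0.6, -0.6, -3.0]
gripper_width: 0.78
```

Run:
```python
from h import *
# refit cover from both views on tight mask: rim+inside, bounded region
A=[]
m0=np.array([.545,.116,.116]); 
for n in ['scene','top']:
    z=np.load(n+'4.npz'); w=cloud(n,z['d']); h=cv2.cvtColor(z['p'],cv2.COLOR_BGR2HSV)
    ax=np.array([-.375,-.055,.925]); hh=(w-m0)@ax
    m=(np.linalg.norm(w-m0,axis=2)<.09)&(h[...,1]<60)&(hh>-.075)&(np.linalg.norm((w-m0)-hh[...,None]*ax,axis=2)<.045)&(w[...,2]>.03)
    P=w[m]; A.append(P); print(n,len(P),fit(P,[(.029,-.06)]+COV,m0,ax))
    q=P[((P-m0)@ax>-.012)]; print('  rim only',len(q),fit(q,COV,m0,ax))
print(fit(np.concatenate(A),[(.029,-.06)]+COV,m0,ax))
s=env.read_state(); print(s['position'],s['wrist_force'],s['gripper_width'])
axc=np.array([-.375,-.055,.925]);axc/=np.linalg.norm(axc); p=np.degrees(np.arccos(axc[2])); phi=np.degrees(np.arctan2(-axc[1],-axc[0])); print(p,phi)
Rt=toolR(phi,p); mouthpot=.1-.1453 # mouth plane ahead of TCP by 45.3mm
tcp=m0+axc*(.126+.0453); print(tcp); inc(tcp,Rt)
```

```text
scene 578 (array([0.54564343, 0.11427823, 0.11688779]), array([-0.39283481, -0.08368289,  0.91579364]), np.float64(0.0015028778108570565))
  rim only 212 (array([0.54410882, 0.11510384, 0.1156733 ]), array([-0.34457482, -0.06371874,  0.93659389]), np.float64(0.0010159147320418216))
top 270 (array([0.54374966, 0.11622923, 0.11770318]), array([-0.36564754, -0.0482235 ,  0.92950329]), np.float64(0.0006080373500412857))
  rim only 127 (array([0.54385205, 0.11624307, 0.11815784]), array([-0.34962837, -0.02911391,  0.936436  ]), np.float64(0.0006709225243390193))
(array([0.54382508, 0.11589124, 0.11679603]), array([-0.39430542, -0.06989519,  0.91631757]), np.float64(0.0011996569098304075))
[ 0.53106875 -0.16916302  0.24924661] [-0.57729531 -0.57971899 -3.00227467] 0.7803115396806509
22.28100075611619 8.343891584033095
[0.4807392  0.10657508 0.27450997]
t 12.65 inc [11.6, 280.1, -25.0] [-0.02, -22.36, -0.37] q [-0.37, 0.17, 1.39, 0.0, 1.59, -2.08] F [-0.6 -0.6 -3. ] w 0.78
```

Run:
```python
from h import *
s=22*np.pi/180; phi=8.8*np.pi/180
axc=np.array([-np.sin(s)*np.cos(phi),-np.sin(s)*np.sin(phi),np.cos(s)]); m0=np.array([.544,.116,.1165])
Rt=toolR(8.8,22); inc(m0+axc*(.126+.0453+.03),Rt)
```

```text
t 12.65 inc [23.1, 279.6, -53.6] [-0.1, -22.07, -0.83] q [-0.37, 0.17, 1.39, 0.0, 1.59, -2.08] F [-0.6 -0.6 -3. ] w 0.78
```

Call:
{"method": "drive_tool", "body": {"increments": [[60,0,0,-40,0,0,0],[60,5,40,-54,0,-5,0],[60,10,80,-54,0,-10,0],[60,15,120,-54,0,-15,-0.4],[60,20,160,-54,0,-20,-0.6],[60,23,200,-54,-0.1,-22,-0.8],[60,23,240,-54,-0.1,-22,-0.8],[60,23,265,-54,-0.1,-22,-0.8],[60,23,279.6,-54,-0.1,-22,-0.8],[60,23,279.6,-54,-0.1,-22,-0.8],[60,23,279.6,-54,-0.1,-22,-0.8],[60,23,279.6,-54,-0.1,-22,-0.8]]}}

```text
time: 13.85
position: [0.47, 0.1036, 0.3043]
tcp_rot: [-0.21, 2.75, 0.038]
wrist_force: [-0.0, -0.5, -1.8]
gripper_width: 0.779
```

```bash
cat > rel.py <<'E'
from h import *
import sys
k=sys.argv[1]
s=22*np.pi/180; phi=8.8*np.pi/180
axc=np.array([-np.sin(s)*np.cos(phi),-np.sin(s)*np.sin(phi),np.cos(s)]); m0=np.array([.544,.116,.1165])
st=env.read_state();R0=R.from_rotvec(st['tcp_rot']).as_matrix()
print(st['time'],st['position'],st['wrist_force'],'tool z',R0[:,2],'axc',axc)
g0=st['position']+R0[:,2]*.0453   # mouth of pot expected
pc=g0+R0[:,2]*.05
def lat(v): h=v@axc; return ((v-h*axc)*1000).round(1),round(h*1000,1)
print('kin: pot centre rel cover mouth',lat(pc-m0))
pics=[]
for n in ['scene','top']:
    p,d=env.grab_frame(n); np.savez(f'{n}{k}.npz',p=p,d=d); w=cloud(n,d)
    h=cv2.cvtColor(p,cv2.COLOR_BGR2HSV); r=w-pc
    m=((h[...,0]<14)|(h[...,0]>172))&(h[...,1]>110)&(np.linalg.norm(r,axis=2)<.07)&(np.abs(r@axc)<.058)
    P=w[m]
    if len(P)>40:
        c,a,e=fit(P,POT,pc,axc); print(n,len(P),'fit pot',c,a,e,'vs kin tool frame mm',((c-pc)@R0*1000).round(1),'axis in tool',(a@R0).round(3))
    u,v=proj(n,(pc+m0)/2)[0].astype(int); q=cv2.resize(p[v-60:v+60,u-60:u+60],(390,390),interpolation=cv2.INTER_CUBIC)
    pics.append(q)
cv2.imwrite(f'pics/rel{k}.png',np.hstack(pics))
E
python3 rel.py 5
```

```text
13.85 [0.47002108 0.10357048 0.30426569] [-0.04351287 -0.48278984 -1.83921762] tool z [ 0.37090129  0.054747   -0.92705717] axc [-0.37019687 -0.0573095   0.92718385]
kin: pot centre rel cover mouth (array([ 0.9, -1.1,  0.3]), np.float64(106.9))
scene 711 fit pot [0.5050198  0.10895121 0.21476333] [-0.37926099 -0.05592407  0.92359818] 0.0009210878666639732 vs kin tool frame mm [0.7 0.2 0.9] axis in tool [ 0.009  0.    -1.   ]
top 276 fit pot [0.50884598 0.10802703 0.21623461] [-0.44699157 -0.03964858  0.89365907] 0.0007057251960004916 vs kin tool frame mm [-3.2 -1.3  1. ] axis in tool [ 0.08   0.027 -0.996]
```

View pics/rel5.png

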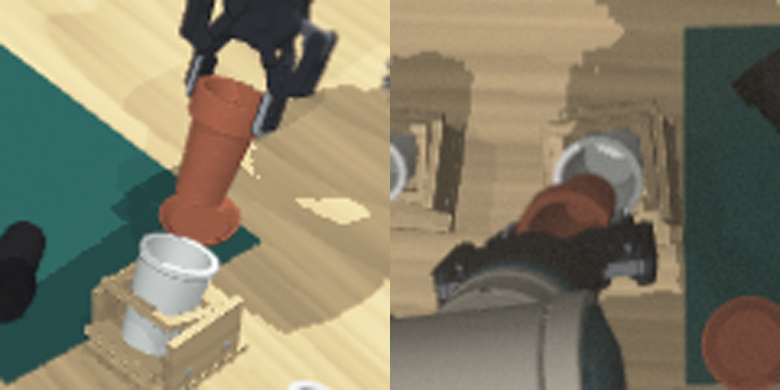

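The pot is held squarely, coaxial with the cover within about 1 mm. The scene view shows its foot just above the larger white mouth. I'll slide it in by stages.

Call:
{"method": "drive_tool", "body": {"increments": [[60,0,1,15,0,0,0],[60,0,1,35,0,0,0],[60,0,1,50,0,0,0],[60,0,1,60,0,0,0],[60,0,1,68,0,0,0],[60,0,1,75,0,0,0],[60,0,1,80,0,0,0],[60,0,1,80,0,0,0]]}}

```text
time: 14.75
position: [0.4997, 0.1097, 0.2307]
tcp_rot: [-0.211, 2.749, 0.038]
wrist_force: [-0.0, 0.7, -1.8]
gripper_width: 0.778
```

```bash
python3 rel.py 6
```

```text
14.75 [0.4996803  0.10967936 0.2306802 ] [-0.01397619  0.68195621 -1.80823956] tool z [ 0.37186672  0.05540479 -0.92663124] axc [-0.37019687 -0.0573095   0.92718385]
kin: pot centre rel cover mouth (array([1.2, 0.5, 0.5]), np.float64(27.3))
scene 579 fit pot [0.53508961 0.11555046 0.14069414] [-0.38314506 -0.05865124  0.92182422] 0.0009651124771660954 vs kin tool frame mm [0.6 0.6 1.6] axis in tool [ 0.013 -0.001 -1.   ]
top 205 fit pot [0.53298615 0.11385584 0.14691207] [-0.3151006   0.0274797   0.94866036] 0.001203924189887233 vs kin tool frame mm [ 0.4 -0.8 -5.1] axis in tool [-0.072  0.073 -0.995]
```

View pics/rel6.png

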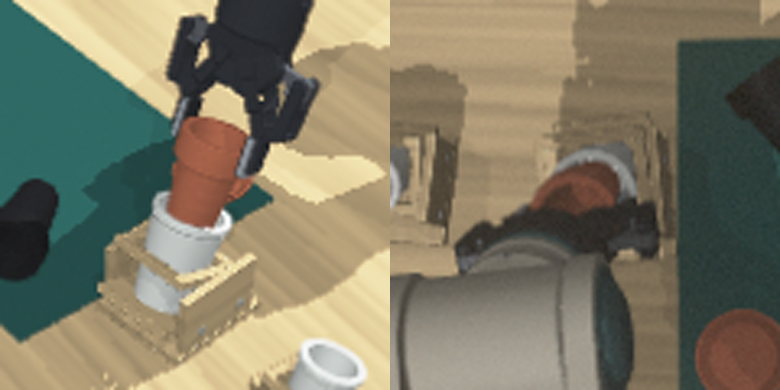

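Inserted about 23 mm with no contact force. Continuing.

Call:
{"method": "drive_tool", "body": {"increments": [[60,0.5,-0.3,5,0,0,0],[60,0.5,-0.3,10,0,0,0],[60,0.5,-0.3,15,0,0,0],[60,0.5,-0.3,20,0,0,0],[60,0.5,-0.3,25,0,0,0],[60,0.5,-0.3,30,0,0,0],[60,0.5,-0.3,34,0,0,0],[60,0.5,-0.3,36,0,0,0],[60,0.5,-0.3,36,0,0,0]]}}

```text
time: 15.75
position: [0.5127, 0.1113, 0.1973]
tcp_rot: [-0.211, 2.749, 0.038]
wrist_force: [0.4, -0.1, -2.2]
gripper_width: 0.776
```

Call:
{"method": "drive_tool", "body": {"increments": [[60,0,0,2,0,0,0],[60,0,0,4,0,0,0],[60,0,0,6,0,0,0],[60,0,0,8,0,0,0],[60,0,0,9,0,0,0],[60,0,0,10,0,0,0],[60,0,0,10,0,0,0]]}}

```text
time: 16.45
position: [0.5164, 0.1119, 0.1882]
tcp_rot: [-0.211, 2.748, 0.038]
wrist_force: [-0.2, -0.2, -2.7]
gripper_width: 0.778
```

```bash
python3 rel.py 7
```

```text
16.45 [0.5164041  0.11191899 0.18820443] [-0.19215614 -0.15198463 -2.67326678] tool z [ 0.37231997  0.05551556 -0.92644258] axc [-0.37019687 -0.0573095   0.92718385]
kin: pot centre rel cover mouth (array([1.1, 0.2, 0.4]), np.float64(-18.4))
scene 324 fit pot [0.55083191 0.11675719 0.09809575] [-0.35474452 -0.05114213  0.9335635 ] 0.0012969373543081468 vs kin tool frame mm [ 1.7 -0.3  1.3] axis in tool [-0.019  0.002 -1.   ]
top 151 fit pot [0.55651963 0.11624    0.09998454] [-0.45541704 -0.03280694  0.88967355] 0.0008551402495962021 vs kin tool frame mm [-4.1 -1.7  1.6] axis in tool [ 0.087  0.035 -0.996]
```

Call:
{"method": "drive_tool", "body": {"increments": [[60,0,0,0.7,0,0,0],[60,0,0,1.4,0,0,0],[60,0,0,2,0,0,0],[60,0,0,2,0,0,0]]}}

```text
time: 16.95
position: [0.5171, 0.112, 0.1864]
tcp_rot: [-0.211, 2.748, 0.038]
wrist_force: [-0.9, -0.4, -2.0]
gripper_width: 0.776
```

Call:
{"method": "drive_tool", "body": {"increments": [[60,0,0,0.6,0,0,0],[60,0,0,1.2,0,0,0],[60,0,0,1.8,0,0,0],[60,0,0,1.8,0,0,0]]}}

```text
time: 17.35
position: [0.5178, 0.1121, 0.1847]
tcp_rot: [-0.211, 2.748, 0.038]
wrist_force: [0.7, -0.1, -1.7]
gripper_width: 0.78
```

Call:
{"method": "drive_tool", "body": {"increments": [[60,0,0,0.5,0,0,0],[60,0,0,1,0,0,0],[60,0,0,1.2,0,0,0],[60,0,0,1.2,0,0,0]]}}

```text
time: 17.75
position: [0.5183, 0.1122, 0.1837]
tcp_rot: [-0.211, 2.748, 0.038]
wrist_force: [-0.2, 0.4, -2.2]
gripper_width: 0.779
```

Call:
{"method": "drive_tool", "body": {"increments": [[60,0,0,0.5,0,0,0],[60,0,0,1,0,0,0],[60,0,0,1,0,0,0]]}}

```text
time: 18.05
position: [0.5186, 0.1122, 0.1832]
tcp_rot: [-0.211, 2.748, 0.038]
wrist_force: [-5.4, -0.8, 3.1]
gripper_width: 0.78
```

Call:
{"method": "drive_tool", "body": {"increments": [[60,0.4,0,0.2,0,0,0],[60,0.6,0,0.5,0,0,0],[60,0.6,0,0.5,0,0,0]]}}

```text
time: 18.35
position: [0.5185, 0.1122, 0.1831]
tcp_rot: [-0.211, 2.747, 0.039]
wrist_force: [-6.0, -1.7, 6.5]
gripper_width: 0.781
```

```bash
python3 rel.py 8
```

```text
18.35 [0.51853205 0.11221412 0.18312842] [-5.9709232  -1.65417989  6.46634023] tool z [ 0.3738097   0.05575549 -0.92582808] axc [-0.37019687 -0.0573095   0.92718385]
kin: pot centre rel cover mouth (array([1.3, 0.2, 0.5]), np.float64(-23.9))
scene 304 fit pot [0.55328226 0.11893697 0.0938708 ] [-0.38210737 -0.08370719  0.920319  ] 0.001209462410213115 vs kin tool frame mm [1.  1.5 0.7] axis in tool [ 0.014 -0.026 -1.   ]
top 155 fit pot [0.55530897 0.11734374 0.09651262] [-0.39771834 -0.0277459   0.91708794] 0.0012559508534371836 vs kin tool frame mm [-1.6 -0.4 -1.1] axis in tool [ 0.021  0.031 -0.999]
```

View pics/rel8.png

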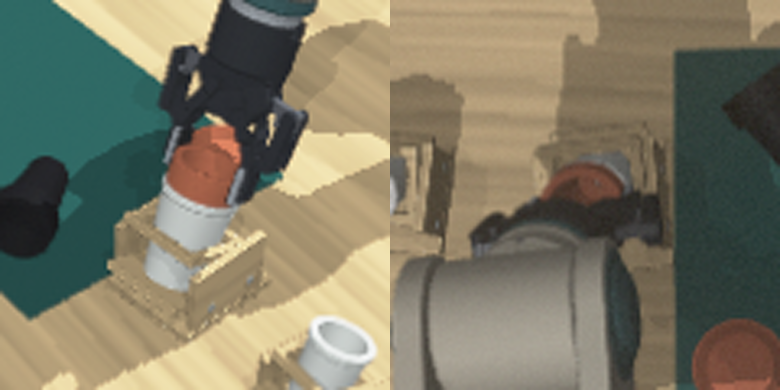

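The band is down on the rim: the kinematic height is -23.9 mm against a nominal -24, with light contact of about 9 N. I'll release slowly and withdraw along the axis.

Call:
{"method": "drive_tool", "body": {"increments": [[67,0,0,-0.2,0,0,0],[70,0,0,-0.3,0,0,0],[74,0,0,-0.3,0,0,0],[80,0,0,-0.3,0,0,0],[85,0,0,-0.3,0,0,0],[85,0,0,-0.3,0,0,0],[85,0,0,-0.3,0,0,0],[85,0,0,-8,0,0,0],[85,0,0,-20,0,0,0],[85,0,0,-40,0,0,0],[85,0,0,-70,0,0,0],[85,0,0,-110,0,0,0],[85,0,0,-130,0,0,0],[85,0,0,-130,0,0,0]]}}

```text
time: 19.85
position: [0.4699, 0.105, 0.3076]
tcp_rot: [-0.211, 2.739, 0.039]
wrist_force: [0.4, -0.2, 0.2]
gripper_width: 0.994
```

Call:
{"method": "drive_tool", "body": {"increments": [[85,-50,-50,-20,0,0,0],[85,30,-100,-20,0,0,0],[85,50,-140,-20,0,0,0],[85,60,-190,-20,0,0,0],[85,60,-190,-20,0,0,0],[85,60,-190,-20,0,0,0],[85,60,-190,-20,0,0,0]]}}

```text
time: 20.55
position: [0.4362, -0.0929, 0.2981]
tcp_rot: [-0.208, 2.749, 0.039]
wrist_force: [1.0, 0.8, -0.1]
gripper_width: 0.993
```

Run:
```python
from h import *
s=22*np.pi/180; phi=8.8*np.pi/180
axc=np.array([-np.sin(s)*np.cos(phi),-np.sin(s)*np.sin(phi),np.cos(s)]); m0=np.array([.544,.116,.1165])
pc=m0-.024*axc; print(env.read_state()['time'],env.read_state()['position'])
pics=[]
for n in ['scene','top']:
    p,d=env.grab_frame(n); w=cloud(n,d); h=cv2.cvtColor(p,cv2.COLOR_BGR2HSV)
    m=((h[...,0]<14)|(h[...,0]>172))&(h[...,1]>110)&(np.linalg.norm(w-m0,axis=2)<.06)&((w-m0)@axc>-.06)
    P=w[m]; c,a,e=fit(P,POT,pc,axc); v=c-m0;hh=v@axc
    q=P[((P-m0)@axc>.018)]; print('mouth-edge height',np.percentile((q-m0)@axc,[50,90]).round(4))
    print(n,len(P),'h',hh,'lat',(v-hh*axc).round(4),'ang',np.arccos(a@axc),e)
    u,vv=proj(n,m0)[0].astype(int); pics.append(cv2.resize(p[vv-45:vv+45,u-45:u+45],(390,390),interpolation=cv2.INTER_CUBIC))
    for l in ['flask_center','brush_grip','saucer_center']:
        print(l,[(np.round(b['box']).tolist(),round(b['score'],2)) for b in env.boxes_of(n,l)][:1])
cv2.imwrite('pics/fin.png',np.hstack(pics))
```

```text
20.55 [ 0.43624206 -0.09290811  0.29806391]
mouth-edge height [0.023  0.0255]
scene 345 h -0.025178122049560506 lat [0.0002 0.0002 0.0001] ang 0.00991169073102973 0.00131344198473482
flask_center [([292.0, 104.0, 311.0, 149.0], 0.72)]
brush_grip [([260.0, 215.0, 271.0, 261.0], 0.88)]
saucer_center [([365.0, 200.0, 385.0, 215.0], 0.56)]
mouth-edge height [0.0259 0.0285]
top 436 h -0.02304435932322105 lat [0.0022 0.0006 0.0009] ang 0.011252878736537807 0.0007333798029267492
flask_center [([443.0, 261.0, 490.0, 293.0], 0.67)]
brush_grip [([298.0, 120.0, 357.0, 161.0], 0.77)]
saucer_center [([275.0, 249.0, 294.0, 277.0], 0.76)]
```

View pics/fin.png

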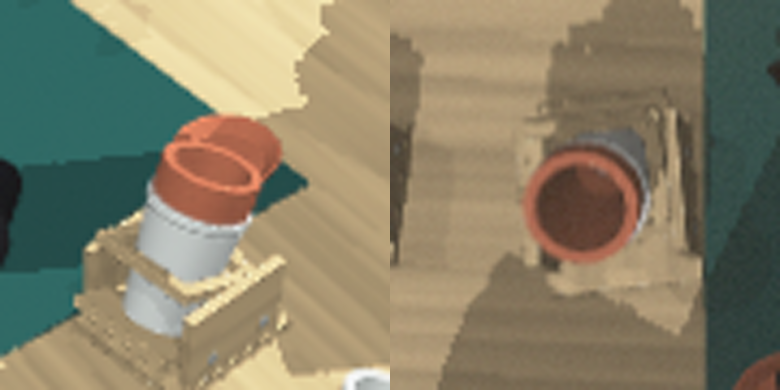

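The band sits on the rim all round, the two are coaxial to about 0.01 rad, and the bystanders haven't moved. Handing in.

```bash
python3 -c "
from station import env
print(env.sign_off())"
```

```text
the job is handed in; nothing more can be done
None
```

The clay pot was stood upright on its foot and let go. I then took it again by the rim band, slid it along the 22° axis into the larger cover pot, and released it. I handed the job in at about 21 s of robot time; no verdict is reported.

**Seating:** In the last fits the pot's centre was -25.2 mm (scene) and -23.0 mm (top) from the cover's mouth; the target is -24 mm, allowed -27.5 to -21.5.

**Alignment:** The pot tilts about 0.01 rad from the cover axis (limit 0.05). It sits 0.3 mm off centre (scene) or about 2.5 mm (top), against a limit of 4.5 mm. The two cameras disagree by about 2 mm, roughly their calibration error.

**Forces:** The largest change in wrist force that I read during insertion was about 10 N. Forces were only read at the end of each move.

**Upright check:** After the first release, the scene camera gave about 0.007 to 0.02 rad of tilt (limit 0.06). The top camera gave about 0.1 rad both times. In the first of those looks the arm partly hid the pot. I trusted the scene camera and the pictures, which showed the pot standing normally.

**Bystanders:** The flask, brush and saucer boxes in the last pictures match the first ones within a few pixels. The exception is one saucer edge, which differs by about 11 pixels, probably because the arm was covering it.

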